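Clear and seal the bathroom storage tub

ROBOT

A 7-joint arm with a two-finger parallel gripper is mounted at the origin on the work surface. World frame = base frame: x ahead of the robot, y to its left, z up, the work surface at z = 0. Lengths are in m, angles in degrees, forces in N, time in s.
With the tool pointing down it reaches from about 0.425 to 0.875 m from the base axis. Payload 4.7 kg.
Tool frame: the origin (TCP) lies midway between the tips of the shut fingers; the grasp point (between the pads) lies 19 mm behind it (env.grip_point_offset is the distance from the TCP to the grasp point, in m); z points along the fingers, y is the line along which they close (so a half turn about z gives the same grasp; the last joint's range is limited). The gripper opens to 87 mm and grips with 3 to 60 N. Pads are 19 mm wide; open, the fingers measure 117 mm over their backs; the gripper's body (75 mm by 190 mm) begins 51 mm behind the grasp point.
Start: joints at [72.313, 18.392, -4.016, 83.108, 1.295, 78.541, -3.26], TCP at [0.206, -0.616, 0.223] pointing down, gripper open.
Joint ranges: [-163.93, 163.93], [-17.29, 119.83], [-79.2, 71.16], [3.27, 140.29], [-89.18, 269.18], [5.43, 117.66], [-154.24, 154.24]. Speed limits (degrees/s): [147.25, 147.25, 180, 180, 180, 180, 180].

INTERFACE

Orientations are given as [roll, pitch, yaw] about the fixed x, y, z axes, in that order (R = Rz(yaw) Ry(pitch) Rx(roll)).
In Python, from cell import env gives the robot as it stands.
- The arm moves only by the shell command python3 -m jog 'ROWS' [FORCE]. ROWS is JSON, a list of rows, each a list of 7 numbers: the shift along the tool's x, y, z in m, then the turn, a rotation vector about the tool's x, y, z in rad, then the finger opening in m, from 0 to 0.087. A call has 1 to 12 rows; each row shifts and turns the commanded pose from where the row before left it, along the tool's axes as they then stand; what a row does not reach is not made up. A row lasts 1/12 s, in which the tool goes at most 41.7 mm and 7.16 degrees, less where a joint would pass 70% of its speed; a pose out of reach is approached as far as the arm can. A call is refused whole if a number of a shift passes 0.0417 or a number of a turn 0.125, either way. A call with a gripper value outside its range is refused whole. The fingers move at their own pace and stop on an object; FORCE is the grip in N (left out, the last holds). Time passes only in rows, so rows that do not move let the fingers close. It gives the time, the measured TCP pose, the force, the opening and the grip force at its end, in the units of the state.
- env.get_obs(): the state, without advancing time (a new reading comes with each control period).
- env.read_camera(name): name is "scene" or "top" or "wrist"; returns the picture (384x512x3 uint8, blue, green, red); there is no depth.
- env.get_calibration(name): a dict with "fov_y" (degrees; the focal length in pixels is half the picture's height over the tangent of half this angle, whatever the lens; pixels are square), "cx", "cy" (the principal point, pixels), "pose" (4x4, takes a point from camera to world coordinates). Camera axes: x right, y up, looking along -z (the intrinsics and any distortion apply to the point x, -y, -z); pixel columns grow to the right and rows downward; lengths in m; the calibration is good to about 2 mm. The wrist camera is an equidistant fisheye: a pixel r from the principal point sees the ray r / f radians off the axis. A picture is of the moment at which its call begins: read the wrist's pose just before it. get_calibration takes no time and is no camera call; for the wrist camera it gives the pose at the moment of the call.
- env.sign_off(): hands the job in; it is judged then, once.
The state is a dict: "time_s": time; "qpos": joint angles; "joint_velocities": joint speeds; "effort": joint torques, N m; "tool_pos": TCP position; "tool_rot": TCP orientation; "force": force on the tool from outside, world axes, zero at the start; "wrist_torque": the same for the moment, N m; "grip_width": finger opening in m; "grasp_force": force on a finger pad.
Only numpy, scipy, OpenCV 4.12 (cv2) and the standard library are available. Lean on these libraries where they do the work, as an engineer would, in place of code of your own. Each camera call takes 0.05 s, during which the arm holds its last target. There are 200 camera calls.

TASK

First take the black candle holder off the bamboo lid and stand it on the round cork coaster. Then close the white tub airtight: press the lid down corner by corner, at its four black dots, until the edge is fully home all the way round, pressing firmly but never leaning hard on it. Keep the candle holder upright and leave the other bathroom things where they stand.

Things in the scene. Friction and masses are not known exactly. Their poses are not given: they have to be found in the camera images.
- tub: Ribbed white ceramic storage tub, square, 170 x 170 mm (180 over the ribs), 100 mm high, fixed to the counter. Origin: centre of its underside, on the counter; z up, x and y along its sides. Its rim is 100 mm above the origin.
- lid: Loose rigid bamboo lid, 0.3 kg: square plate 176 x 176 x 8 mm over a 153 mm plug, 22 mm deep, in the tub's mouth with 2.5 mm play; blue gasket band under the plate. Origin: centre of the plate's underside, axes as the tub's. Starts 7 to 9 mm above the rim (blue band showing); home when the plate lies on the rim. Pushing its middle would take about 70 N; over 60 N on it is leaning too hard.
- dot0 (a point): Black 14 mm dot on the lid's top, +x +y corner, 68 mm from its centre in x and y: a point to press. Site on top, 108 mm above the counter when home, 114 to 117 at the start. The gasket grips here on its own: at about 20 N the corner sinks and stays down; its edge stops hard on the rim, with the dot some 2 mm high while other corners are up (press it again after them). The corner across may rise.
- dot1 (a point): Black 14 mm dot on the lid's top, -x +y corner, 68 mm from its centre in x and y: a point to press. Site on top, 108 mm above the counter when home, 114 to 117 at the start. The gasket grips here on its own: at about 20 N the corner sinks and stays down; its edge stops hard on the rim, with the dot some 2 mm high while other corners are up (press it again after them). The corner across may rise.
- dot2 (a point): Black 14 mm dot on the lid's top, -x -y corner, 68 mm from its centre in x and y: a point to press. Site on top, 108 mm above the counter when home, 114 to 117 at the start. The gasket grips here on its own: at about 20 N the corner sinks and stays down; its edge stops hard on the rim, with the dot some 2 mm high while other corners are up (press it again after them). The corner across may rise.
- dot3 (a point): Black 14 mm dot on the lid's top, +x -y corner, 68 mm from its centre in x and y: a point to press. Site on top, 108 mm above the counter when home, 114 to 117 at the start. The gasket grips here on its own: at about 20 N the corner sinks and stays down; its edge stops hard on the rim, with the dot some 2 mm high while other corners are up (press it again after them). The corner across may rise.
- candle: Black round candle holder with a white tealight in its top, loose, standing on the lid nearer one of its edges: 60 mm high, 54 mm diameter from 18 to 44 mm up, narrowing to 42 mm at its foot and 46 mm at its top; a 7 mm wick stands on top; about 0.18 kg. Origin: centre of its foot, z up.
- coaster: Round cork coaster, 130 mm diameter, 8 mm thick, fixed on the counter. Origin: centre of its underside. It and the tub may be on either side (left or right). The candle holder is to stand wholly on it.
- dispenser: Bystander: amber bottle with black cap, 60 mm diameter, 150 mm high. Origin: centre of its foot, z up.
- vase: Bystander: black vase, 68 mm diameter, 150 mm high. Origin: centre of its foot, z up.
- tumbler: Bystander: white ceramic tumbler, 72 mm diameter, 90 mm high. Origin: centre of its foot, z up.
Things that resemble listed ones, but are neither listed nor needed, are in the scene too. Several things look just like the coaster: the one meant starts farthest to the robot's right.

How it is judged (in metres and radians):
On the way, in this order (a step that is already met when the one before it is completed fails the run):
1. the candle holder stands upright on the coaster, released (horizontal distance between candle and coaster below 0.042 m and z of candle in the frame of coaster between 0.003 and 0.014 m and angle between candle's own z axis and vertical below 0.15 rad and contact force between the fingers and candle below 0.2 N), for 0.2 s.
2. all four corners of the lid are home (z of each of dot0, dot1, dot2, dot3 in the frame of tub below 0.111 m), for 0.2 s.
At the end, for the whole second after the job is handed in: All four dots of the lid are within 3 mm of their fully-home height over the tub; the candle holder stands upright (within 0.15 rad) on the coaster, its centre within 42 mm of the coaster's; both released and at rest (all of step 1 and all of step 2 and linear speed of each of lid, candle below 0.02 m/s); the robot touches nothing.
It fails at once if leaning on the lid with more than 60 N (contact force between any of the fingers, the arm and lid above 60 N).
It fails at once if the candle holder tipped over (more than 0.6 rad) (angle between candle's own z axis and vertical above 0.6 rad).
It fails at once if the dispenser moved by more than 30 mm or tipped (distance of dispenser from where it was at the start of the episode above 0.03 m or angle between dispenser's own z axis and vertical above 0.4 rad).
It fails at once if the vase moved by more than 30 mm or tipped (distance of vase from where it was at the start of the episode above 0.03 m or angle between vase's own z axis and vertical above 0.4 rad).
It fails at once if the tumbler moved by more than 30 mm or tipped (distance of tumbler from where it was at the start of the episode above 0.03 m or angle between tumbler's own z axis and vertical above 0.4 rad).
It also fails if it takes over 64 s, if anything falls off the work surface, if the arm or the gripper's body presses on something with over 40 N, if the wrist force passes 120 N, or if a joint passes its speed limit or range.

## Working session

There is one attempt and no reset: what is moved stays moved. The work goes in short steps, Python scripts to look and compute and a shell command to move; the robot and the scene stay as the last step left them, time stands still between calls to the robot, and variables do not carry over. Pictures are saved under pics/ and viewed, at most 10 in all, crops included, and the job is handed in when it is done.

```bash
mkdir -p pics; ls
cat > h.py <<'E'
import numpy as np, cv2
from cell import env
def ray(cal,u,v,shape=(384,512),fish=False):
    f=shape[0]/2/np.tan(np.radians(cal['fov_y'])/2)
    x=(u-cal['cx']);y=(v-cal['cy'])
    if fish:
        r=np.hypot(x,y);t=r/f;s=np.sin(t)/max(r,1e-9);d=np.array([x*s,-y*s,-np.cos(t)])
    else: d=np.array([x/f,-y/f,-1.])
    P=np.array(cal['pose']);return P[:3,3],P[:3,:3]@d
def plane(cal,u,v,z,fish=False):
    o,d=ray(cal,u,v,fish=fish);return o+d*(z-o[2])/d[2]
E
python3 - <<'E'
from h import *
for n in("scene","top"):
    im=env.read_camera(n);cv2.imwrite(f'pics/{n}0.png',im);c=env.get_calibration(n);print(n,{k:np.round(v,3).tolist() for k,v in c.items()})
o=env.get_obs();print({k:np.round(v,3).tolist() for k,v in o.items()},env.grip_point_offset)
E
```

```text
pics
scene {'fov_y': 45.849, 'cx': 259.74, 'cy': 195.687, 'pose': [[0.274, -0.588, 0.761, 1.437], [0.962, 0.18, -0.207, -0.241], [-0.016, 0.789, 0.614, 0.835], [0.0, 0.0, 0.0, 1.0]]}
top {'fov_y': 47.029, 'cx': 255.786, 'cy': 184.363, 'pose': [[0.029, 0.994, -0.106, 0.373], [-1.0, 0.03, 0.009, 0.034], [0.012, 0.105, 0.994, 1.51], [0.0, 0.0, 0.0, 1.0]]}
{'time_s': 0.1, 'qpos': [72.312, 18.436, -4.016, 83.169, 1.295, 78.54, -3.26], 'joint_velocities': [-0.032, -0.146, -0.022, -0.034, -0.034, -0.184, 0.033], 'effort': [-0.0, -49.257, -0.406, -31.34, -0.064, 0.04, 0.0], 'tool_pos': [0.206, -0.616, 0.222], 'tool_rot': [-179.901, 0.005, 18.498], 'force': [-0.024, -0.313, -0.599], 'wrist_torque': [0.042, 0.019, -0.022], 'grasp_force': 0.0, 'grip_width': 0.087} 0.0187
```

View pics/top0.png

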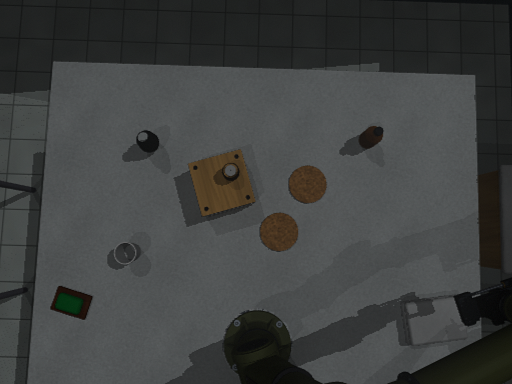

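View pics/scene0.png

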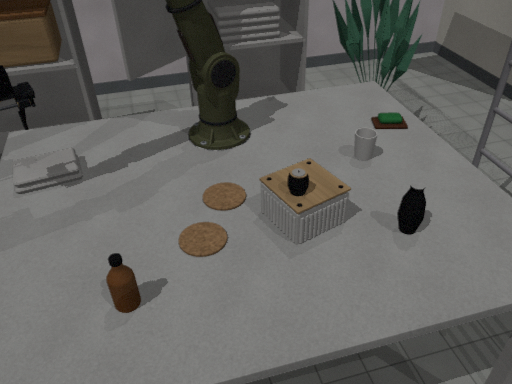

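Top view: the lid is at about (222,183) with the candle holder at (231,172). The two coaster-like discs are at (307,184) and (279,232). Image right is the robot's right (-y), so the disc at (307,184) fits "farthest right". The bystanders are the vase (147,141), bottle (372,136) and tumbler (125,253). The scene view agrees.

Run:
```python
from h import *
for n in("top","scene"):
    im=cv2.imread(f'pics/{n}0.png');c=env.get_calibration(n)
    hsv=cv2.cvtColor(im,cv2.COLOR_BGR2HSV)
    m=cv2.inRange(hsv,(5,70,50),(25,255,255))
    cs,_=cv2.findContours(m,cv2.RETR_EXTERNAL,cv2.CHAIN_APPROX_NONE)
    for k in cs:
        if cv2.contourArea(k)>250:
            M=cv2.moments(k);u,v=M['m10']/M['m00'],M['m01']/M['m00']
            (e,ax,an)=cv2.minAreaRect(k)
            print(n,'tan',np.round([u,v,cv2.contourArea(k),*e,*ax,an],1),'z8',plane(c,u,v,.008).round(4),'lid',plane(c,*e,.116).round(4))
            if n=='scene':
                pass
            # dark blobs inside hull
            h=np.zeros_like(m);cv2.drawContours(h,[cv2.convexHull(k)],-1,255,-1)
            h=cv2.erode(h,np.ones((3,3)))
            d=cv2.bitwise_and(h,cv2.inRange(hsv[...,2],0,65))
            nn,_,st,ce=cv2.connectedComponentsWithStats(d)
            for i in range(1,nn):
                if st[i,4]>=4: print('   dark',ce[i].round(1),st[i].tolist(),plane(c,*ce[i],.116).round(4))
im=cv2.imread('pics/top0.png')[130:260,170:340];cv2.imwrite('pics/crop1.png',cv2.resize(im,None,fx=4.5,fy=4.5,interpolation=cv2.INTER_CUBIC))
```

```text
top tan [ 278.7  231.5 1087.   278.5  231.5   37.    37.    90. ] z8 [ 0.3743 -0.0612  0.008 ] lid [ 0.374  -0.0537  0.116 ]
   dark [281.4 217.9] [277, 215, 9, 8, 32] [ 0.4168 -0.062   0.116 ]
   dark [279.  229.4] [278, 227, 4, 5, 10] [ 0.3806 -0.0551  0.116 ]
   dark [288.5 231.5] [288, 231, 2, 2, 4] [ 0.3749 -0.0852  0.116 ]
   dark [264.4 236.2] [264, 235, 2, 3, 5] [ 0.3581 -0.0098  0.116 ]
   dark [283.1 235.3] [281, 234, 5, 4, 7] [ 0.3626 -0.0686  0.116 ]
   dark [276.3 237.4] [275, 237, 4, 2, 7] [ 0.3553 -0.0472  0.116 ]
   dark [288.8 239.8] [288, 239, 3, 3, 5] [ 0.3491 -0.0866  0.116 ]
   dark [293.2 239.2] [292, 239, 3, 2, 4] [ 0.3512 -0.1006  0.116 ]
   dark [283.3 242.3] [281, 241, 5, 4, 7] [ 0.3408 -0.0695  0.116 ]
   dark [272.7 245.8] [270, 242, 8, 8, 25] [ 0.3289 -0.0365  0.116 ]
top tan [ 307.3  183.9 1041.5  307.3  183.8   36.8   36.1   45. ] z8 [ 0.5393 -0.1554  0.008 ] lid [ 0.5277 -0.1417  0.116 ]
   dark [308.2 170.6] [304, 168, 9, 6, 30] [ 0.5699 -0.1442  0.116 ]
   dark [307.1 180.3] [306, 179, 3, 3, 7] [ 0.5388 -0.1412  0.116 ]
   dark [307.9 183.3] [306, 18
[... 1482 characters left out ...]
 [ 0.3824 -0.0652  0.008 ] lid [ 0.5199 -0.0879  0.116 ]
scene tan [ 304.2  185.1 2593.   304.9  183.8   48.2   78.6   65.6] z8 [0.4011 0.1812 0.008 ] lid [0.5316 0.1297 0.116 ]
   dark [308.5 162.5] [307, 162, 4, 2, 8] [0.4388 0.1749 0.116 ]
   dark [297.8 185. ] [288, 173, 21, 23, 355] [0.5309 0.1098 0.116 ]
   dark [268.5 178.5] [267, 178, 4, 2, 8] [0.4798 0.0441 0.116 ]
   dark [340.4 186.3] [339, 185, 4, 3, 9] [0.5694 0.2152 0.116 ]
   dark [299.1 204.9] [297, 204, 5, 3, 14] [0.6109 0.0849 0.116 ]
scene tan [  26.3   37.9 2825.5   27.7   36.7   55.4   59.9   85. ] z8 [-1.3175 -0.8021  0.008 ] lid [-0.9747 -0.7247  0.116 ]
   dark [35.  27.9] [0, 9, 59, 57, 570] [-1.1052 -0.7043  0.116 ]
```

View pics/crop1.png

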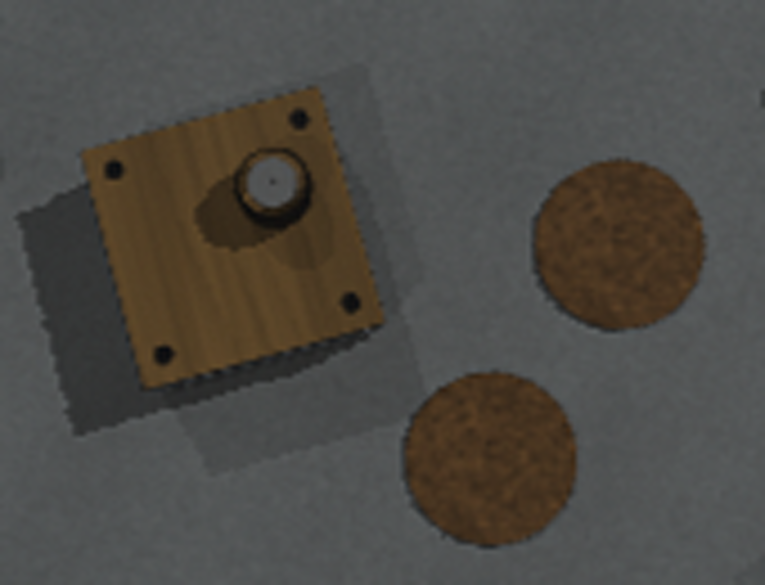

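The crop confirms two identical cork discs. The one at crop (620,245), i.e. (307,184), is the rightmost, so it is the coaster meant. Next I locate the candle top and compute the moves.

```bash
cat >> h.py <<'E'
from scipy.spatial.transform import Rotation as R
def togo(p,yaw=None):
    o=env.get_obs();r=R.from_euler('xyz',o['tool_rot'],degrees=True)
    d=r.inv().apply(np.array(p)-o['tool_pos']);print('t',round(o['time_s'],2),'pos',np.round(o['tool_pos'],4),'rot',np.round(o['tool_rot'],2),'tool shift mm',(d*1000).round(1))
    if yaw is not None: print('rotvec',(r.inv()*R.from_euler('xyz',[180,0,yaw],degrees=True)).as_rotvec().round(4))
E
python3 - <<'E'
from h import *
for n,(x,y) in(("top",(231,170)),("scene",(298,173))):
    im=cv2.imread(f'pics/{n}0.png');c=env.get_calibration(n);hsv=cv2.cvtColor(im,cv2.COLOR_BGR2HSV)
    m=cv2.inRange(hsv,(0,0,85),(180,60,255));nn,lab,st,ce=cv2.connectedComponentsWithStats(m)
    i=min((i for i in range(1,nn) if 10<st[i,4]<400),key=lambda i:np.hypot(*(ce[i]-(x,y))));print(n,ce[i],st[i],[plane(c,*ce[i],z).round(4).tolist() for z in(.172,.176)])
togo([.555,.1,.26],17.3)
E
```

```text
top [263.         168.33333333] [261 167   5   4  12] [[0.5649, 0.0018, 0.172], [0.5643, 0.0019, 0.176]]
scene [298.15730337 172.03370787] [292 168  13   9  89] [[0.5496, 0.102, 0.172], [0.5549, 0.1, 0.176]]
t 0.1 pos [ 0.206  -0.616   0.2216] rot [-1.799e+02  1.000e-02  1.850e+01] tool shift mm [ 558.1 -568.3  -37.5]
rotvec [-0.0017  0.0001  0.0209]
```

```bash
python3 -m jog '[[0.02,-0.02,-0.01,0,0,0.01,0.087],[0.028,-0.028,-0.01,0,0,0.01,0.087],[0.028,-0.028,-0.01,0,0,0,0.087],[0.028,-0.028,-0.01,0,0,0,0.087],[0.028,-0.028,0,0,0,0,0.087],[0.028,-0.028,0,0,0,0,0.087],[0.028,-0.028,0,0,0,0,0.087],[0.028,-0.028,0,0,0,0,0.087],[0.028,-0.028,0,0,0,0,0.087],[0.028,-0.028,0,0,0,0,0.087],[0.028,-0.028,0,0,0,0,0.087],[0.028,-0.028,0,0,0,0,0.087]]' 20
python3 - <<'E'
from h import *
togo([.555,.1,.26],17.3)
print(plane(env.get_calibration('top'),230.7,169.8,.176))
E
```

```text
time_s: 1.1
tool_pos: [0.4208, -0.2032, 0.2624]
tool_rot: [180.0, 0.0, 17.3]
force: [-0.1, -0.3, -0.2]
grip_width: 0.0871
grasp_force: 0.0
t 1.1 pos [ 0.4208 -0.2032  0.2624] rot [1.7998e+02 2.0000e-02 1.7340e+01] tool shift mm [ 218.4 -249.4    2.2]
rotvec [0.0003 0.0004 0.0007]
[0.55679511 0.10017895 0.176     ]
```

```bash
python3 -m jog '[[0.028,-0.032,0,0,0,0,0.087],[0.028,-0.032,0,0,0,0,0.087],[0.028,-0.032,0,0,0,0,0.087],[0.028,-0.032,0,0,0,0,0.087],[0.028,-0.032,0,0,0,0,0.087],[0.028,-0.032,0,0,0,0,0.087],[0.028,-0.032,0,0,0,0,0.087],[0.0224,-0.0254,0,0,0,0,0.087],[0,0,0,0,0,0,0.087],[0,0,0,0,0,0,0.087]]'
python3 - <<'E'
from h import *
c=env.get_calibration('wrist');im=env.read_camera('wrist');cv2.imwrite('pics/w1.png',im)
print({k:np.round(v,3).tolist() for k,v in c.items()});np.save('w1.npy',np.array([c['fov_y'],c['cx'],c['cy'],*np.array(c['pose']).ravel()]))
togo([.556,.1,.26],17.3)
E
```

```text
time_s: 1.93
tool_pos: [0.5519, 0.0953, 0.2618]
tool_rot: [-179.9, 0.1, 17.6]
force: [0.2, -1.5, -0.0]
grip_width: 0.087
grasp_force: 0.0
{'fov_y': 65.706, 'cx': 253.335, 'cy': 193.723, 'pose': [[0.304, 0.908, 0.287, 0.63], [-0.953, 0.29, 0.089, 0.12], [-0.003, -0.301, 0.954, 0.424], [0.0, 0.0, 0.0, 1.0]]}
t 1.98 pos [0.5519 0.0929 0.2618] rot [-1.7998e+02  9.0000e-02  1.7440e+01] tool shift mm [ 6.1 -5.6  1.8]
rotvec [-0.0003  0.0016  0.0025]
```

View pics/w1.png

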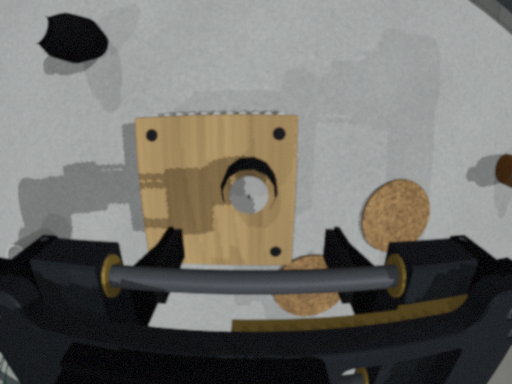

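Wrist view: the candle top is at about (248,193), between the fingers' line of travel. Dots are at (152,135), (279,133) and (276,252); the coaster is at (396,214).

Run:
```python
from h import *
a=np.load('w1.npy');c=dict(fov_y=a[0],cx=a[1],cy=a[2],pose=a[3:].reshape(4,4))
print('candle',plane(c,248.5,192.5,.175,True).round(4))
for u in((152,135),(279,133),(276,252)):print(plane(c,*u,.116,True).round(4))
print('coaster',plane(c,396,214,.008,True).round(4))
togo([.556,.1,.129],17.3)
```

```text
candle [0.5543 0.1008 0.175 ]
[0.5667 0.2151 0.116 ]
[0.6078 0.0857 0.116 ]
[0.4764 0.0437 0.116 ]
coaster [ 0.542  -0.1511  0.008 ]
t 1.98 pos [0.5519 0.0929 0.2618] rot [-1.7998e+02  9.0000e-02  1.7440e+01] tool shift mm [  6.3  -5.5 132.8]
rotvec [-0.0003  0.0016  0.0025]
```

```bash
python3 -m jog '[[0.003,-0.003,0.02,0,0,0,0.087],[0.002,-0.003,0.03,0,0,0,0.087],[0,0,0.03,0,0,0,0.087],[0,0,0.025,0,0,0,0.087],[0,0,0.015,0,0,0,0.087],[0,0,0,0,0,0,0.087],[0,0,0,0,0,0,0.087]]'
python3 - <<'E'
from h import *
togo([.555,.1005,.130],17.3)
E
```

```text
time_s: 2.57
tool_pos: [0.5547, 0.0977, 0.1421]
tool_rot: [180.0, 0.1, 17.2]
force: [-0.3, 0.6, -0.2]
grip_width: 0.0871
grasp_force: 0.0
t 2.57 pos [0.5547 0.0977 0.1421] rot [1.7996e+02 1.1000e-01 1.7200e+01] tool shift mm [ 1.1 -2.6 12.1]
rotvec [ 0.0007  0.0019 -0.0018]
```

```bash
python3 -m jog '[[0.001,-0.0025,0.011,0,0,0,0.087],[0,0,0,0,0,0,0.087],[0,0,0,0,0,0,0.03],[0,0,0,0,0,0,0.03],[0,0,0,0,0,0,0.03],[0,0,0,0,0,0,0.03],[0,0,0,0,0,0,0.03],[0,0,0,0,0,0,0.03]]' 20
```

```text
time_s: 3.23
tool_pos: [0.5556, 0.1024, 0.1317]
tool_rot: [180.0, -0.0, 17.4]
force: [-0.6, -0.9, 0.4]
grip_width: 0.0551
grasp_force: 0.7
```

```bash
python3 -m jog '[[0,0,0,0,0,0,0.03],[0,0,0,0,0,0,0.03],[0,0,-0.005,0,0,0,0.03],[0,0,-0.015,0,0,0,0.03],[0,0,-0.025,0,0,0,0.03],[0,0,-0.02,0,0,0,0.03],[0,0,0,0,0,0,0.03],[0,0,0,0,0,0,0.03]]' 20
python3 - <<'E'
from h import *
togo([.5425,-.155,.195],17.3)
togo([.5425,-.155,.022],17.3)
E
```

```text
time_s: 3.9
tool_pos: [0.5558, 0.1028, 0.1972]
tool_rot: [180.0, -0.1, 17.4]
force: [-0.5, -0.1, -2.7]
grip_width: 0.0535
grasp_force: 20.0
t 3.9 pos [0.5558 0.1028 0.1972] rot [ 1.7997e+02 -9.0000e-02  1.7350e+01] tool shift mm [-89.6 242.1   2.1]
rotvec [ 0.0005 -0.0015  0.0009]
t 3.9 pos [0.5558 0.1028 0.1972] rot [ 1.7997e+02 -9.0000e-02  1.7350e+01] tool shift mm [-89.9 242.  175.1]
rotvec [ 0.0005 -0.0015  0.0009]
```

```bash
python3 -m jog '[[-0.006,0.016,0,0,0,0,0.03],[-0.01,0.027,0,0,0,0,0.03],[-0.01,0.027,0,0,0,0,0.03],[-0.01,0.027,0,0,0,0,0.03],[-0.01,0.027,0,0,0,0,0.03],[-0.01,0.027,0,0,0,0,0.03],[-0.01,0.027,0.01,0,0,0,0.03],[-0.01,0.027,0.02,0,0,0,0.03],[-0.008,0.022,0.025,0,0,0,0.03],[-0.006,0.015,0.025,0,0,0,0.03],[0,0,0.025,0,0,0,0.03],[0,0,0.015,0,0,0,0.03]]' 20;  python3 - <<'E'
from h import *
togo([.5425,-.155,.0235],17.3)
E
```

```text
time_s: 4.9
tool_pos: [0.538, -0.1565, 0.0715]
tool_rot: [-179.8, 0.3, 17.2]
force: [-0.6, -0.4, -2.3]
grip_width: 0.053
grasp_force: 20.0
t 4.9 pos [ 0.538  -0.1565  0.0715] rot [-179.76    0.34   17.17] tool shift mm [ 5.   0.1 48. ]
rotvec [-0.0041  0.006  -0.0023]
```

```bash
python3 -m jog '[[0.004,0,0.015,0,0,0,0.03],[0,0,0.015,0,0,0,0.03],[0,0,0.008,0,0,0,0.03],[0,0,0.003,0,0,0,0.03],[0,0,0,0,0,0,0.03],[0,0,0,0,0,0,0.03]]' 20
```

```text
time_s: 5.4
tool_pos: [0.5455, -0.1541, 0.0357]
tool_rot: [180.0, 0.0, 17.4]
force: [0.7, 0.0, -2.8]
grip_width: 0.0532
grasp_force: 20.0
```

```bash
python3 -m jog '[[-0.002,0,0.005,0,0,0,0.03],[0,0,0.003,0,0,0,0.03],[0,0,0.002,0,0,0,0.03],[0,0,0,0,0,0,0.03],[0,0,0,0,0,0,0.03]]' 20
```

```text
time_s: 5.82
tool_pos: [0.5436, -0.1548, 0.0256]
tool_rot: [180.0, 0.0, 17.3]
force: [0.2, -0.1, -2.8]
grip_width: 0.053
grasp_force: 20.0
```

```bash
python3 -m jog '[[0,0,0.001,0,0,0,0.03],[0,0,0.001,0,0,0,0.03],[0,0,0,0,0,0,0.03],[0,0,0,0,0,0,0.03]]' 20
```

```text
time_s: 6.15
tool_pos: [0.5437, -0.1547, 0.0236]
tool_rot: [180.0, 0.0, 17.4]
force: [-0.6, 0.2, -2.0]
grip_width: 0.0538
grasp_force: 20.0
```

```bash
python3 -m jog '[[0,0,0.0008,0,0,0,0.03],[0,0,0.0005,0,0,0,0.03],[0,0,0,0,0,0,0.03],[0,0,0,0,0,0,0.03]]' 20
```

```text
time_s: 6.48
tool_pos: [0.5437, -0.1548, 0.0234]
tool_rot: [180.0, 0.0, 17.3]
force: [-3.5, 1.3, 6.9]
grip_width: 0.0529
grasp_force: 20.0
```

Contact (+7 N), so the holder is standing. Release and rise straight up.

```bash
python3 -m jog '[[0,0,-0.0005,0,0,0,0.04],[0,0,0,0,0,0,0.065],[0,0,0,0,0,0,0.087],[0,0,0,0,0,0,0.087],[0,0,0,0,0,0,0.087],[0,0,0,0,0,0,0.087],[0,0,0,0,0,0,0.087],[0,0,-0.02,0,0,0,0.087],[0,0,-0.03,0,0,0,0.087],[0,0,-0.04,0,0,0,0.087],[0,0,-0.03,0,0,0,0.087],[0,0,0,0,0,0,0.087]]' 20
python3 - <<'E'
from h import *
im=env.read_camera('scene');im2=env.read_camera('top')
a=cv2.resize(im[120:280,150:370],None,fx=3,fy=3);cv2.imwrite('pics/s2.png',a)
togo([.5248,.1312,.2],17.3)
E
```

```text
time_s: 7.48
tool_pos: [0.548, -0.1554, 0.1497]
tool_rot: [179.6, -0.5, 17.4]
force: [0.6, 0.2, 1.3]
grip_width: 0.0869
grasp_force: 0.0
t 7.58 pos [ 0.5446 -0.1551  0.1443] rot [ 1.7986e+02 -1.4000e-01  1.7340e+01] tool shift mm [  66.5 -279.1  -56.2]
rotvec [ 0.0025 -0.0024  0.0007]
```

View pics/s2.png

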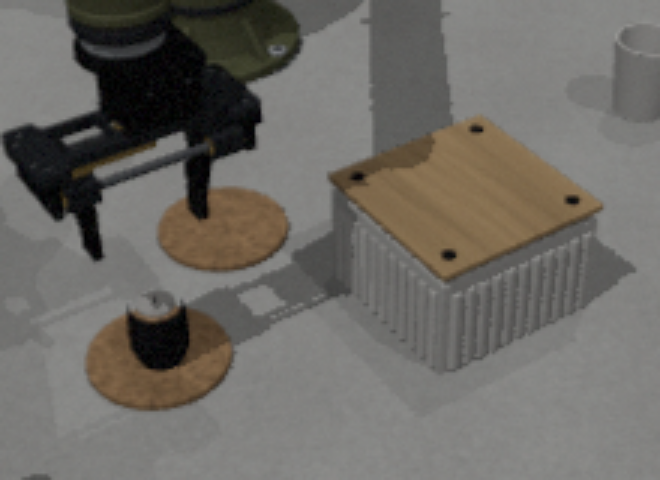

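The holder stands upright on the correct coaster (crop (158,340)) and the lid is still raised. Next I shut the fingers and move over the near dots.

```bash
python3 -m jog '[[0.004,-0.01,-0.01,0,0,0,0],[0.013,-0.02,-0.01,0,0,0,0],[0.016,-0.025,0,0,0,0,0],[0.016,-0.025,0,0,0,0,0],[0.016,-0.025,0,0,0,0,0],[0.016,-0.025,0,0,0,0,0],[0.016,-0.025,0,0,0,0,0],[0.016,-0.025,0,0,0,0,0],[0.016,-0.025,0,0,0,0,0],[0.005,-0.005,0,0,0,0,0],[0,0,0,0,0,0,0],[0,0,0,0,0,0,0]]' 10;  python3 - <<'E'
from h import *
togo([.6095,.0865,.125],17.3)
E
```

```text
time_s: 8.58
tool_pos: [0.6081, 0.0858, 0.1617]
tool_rot: [-180.0, 0.1, 17.4]
force: [-0.4, -0.6, 0.0]
grip_width: 0.0147
grasp_force: 0.0
t 8.58 pos [0.6081 0.0858 0.1617] rot [-1.7999e+02  1.4000e-01  1.7420e+01] tool shift mm [ 1.7 -0.3 36.7]
rotvec [-0.0002  0.0024  0.0021]
```

```bash
python3 -m jog '[[0.001,0,0.015,0,0,0,0],[0,0,0.015,0,0,0,0],[0,0,0.007,0,0,0,0],[0,0,0,0,0,0,0],[0,0,0,0,0,0,0]]'
```

```text
time_s: 9.0
tool_pos: [0.6095, 0.0845, 0.1255]
tool_rot: [180.0, 0.1, 17.2]
force: [-0.1, 0.9, -0.1]
grip_width: 0.0006
grasp_force: 0.0
```

```bash
python3 -m jog '[[0,0,0.002,0,0,0,0],[0,0,0.002,0,0,0,0],[0,0,0.002,0,0,0,0],[0,0,0.002,0,0,0,0],[0,0,0,0,0,0,0],[0,0,0,0,0,0,0]]'
```

```text
time_s: 9.5
tool_pos: [0.6098, 0.086, 0.1177]
tool_rot: [180.0, 0.0, 17.4]
force: [0.9, 0.0, 0.4]
grip_width: 0.0004
grasp_force: 0.0
```

```bash
python3 -m jog '[[0,0,0.001,0,0,0,0],[0,0,0.001,0,0,0,0],[0,0,0.001,0,0,0,0],[0,0,0.001,0,0,0,0],[0,0,0,0,0,0,0]]'
```

```text
time_s: 9.92
tool_pos: [0.6102, 0.0861, 0.1163]
tool_rot: [179.9, -0.0, 17.4]
force: [-4.7, -1.5, 11.8]
grip_width: 0.0004
grasp_force: 6.5
```

```bash
python3 -m jog '[[0,0,0.001,0,0,0,0],[0,0,0.001,0,0,0,0],[0,0,0,0,0,0,0],[0,0,0,0,0,0,0]]'
```

```text
time_s: 10.25
tool_pos: [0.6106, 0.0859, 0.115]
tool_rot: [179.9, -0.1, 17.3]
force: [-4.4, -0.4, 15.7]
grip_width: 0.0004
grasp_force: 7.8
```

```bash
python3 -m jog '[[0,0,0.001,0,0,0,0],[0,0,0.001,0,0,0,0],[0,0,0.001,0,0,0,0],[0,0,0,0,0,0,0],[0,0,0,0,0,0,0]]'
```

```text
time_s: 10.67
tool_pos: [0.6113, 0.0855, 0.1126]
tool_rot: [179.8, -0.2, 17.3]
force: [-4.9, -2.8, 18.1]
grip_width: 0.0006
grasp_force: 8.5
```

```bash
python3 -m jog '[[0,0,0.001,0,0,0,0],[0,0,0.001,0,0,0,0],[0,0,0,0,0,0,0],[0,0,0,0,0,0,0]]'
```

```text
time_s: 11.0
tool_pos: [0.6119, 0.0853, 0.1108]
tool_rot: [179.8, -0.2, 17.3]
force: [-3.7, -3.1, 18.8]
grip_width: 0.0007
grasp_force: 8.8
```

```bash
python3 -m jog '[[0,0,0.001,0,0,0,0],[0,0,0.001,0,0,0,0],[0,0,0.001,0,0,0,0],[0,0,0,0,0,0,0],[0,0,0,0,0,0,0]]'
```

```text
time_s: 11.42
tool_pos: [0.6122, 0.0852, 0.1098]
tool_rot: [179.7, -0.3, 17.3]
force: [-7.6, -3.4, 27.5]
grip_width: 0.0004
grasp_force: 13.5
```

```bash
python3 -m jog '[[0,0,-0.01,0,0,0,0],[0,0,-0.02,0,0,0,0],[-0.02,0,0,0,0,0,0],[-0.03,0,0,0,0,0,0],[-0.034,0,0,0,0,0,0],[-0.03,0,0,0,0,0,0],[-0.022,0,0,0,0,0,0],[0,0,0.005,0,0,0,0],[0,0,0.005,0,0,0,0],[0,0,0,0,0,0,0],[0,0,0,0,0,0,0]]';  python3 - <<'E'
from h import *
togo([.479,.045,.116],17.3)
E
```

```text
time_s: 12.33
tool_pos: [0.4807, 0.046, 0.1235]
tool_rot: [-179.9, -0.0, 17.4]
force: [0.6, -0.9, 0.8]
grip_width: 0.0005
grasp_force: 0.0
t 12.33 pos [0.4807 0.046  0.1235] rot [-1.7994e+02 -1.0000e-02  1.7390e+01] tool shift mm [-1.9  0.5  7.5]
rotvec [-0.001  -0.0003  0.0016]
```

```bash
python3 -m jog '[[-0.0015,0,0.002,0,0,0,0],[0,0,0.002,0,0,0,0],[0,0,0.002,0,0,0,0],[0,0,0.002,0,0,0,0],[0,0,0.002,0,0,0,0],[0,0,0.001,0,0,0,0],[0,0,0.001,0,0,0,0],[0,0,0.001,0,0,0,0],[0,0,0.001,0,0,0,0],[0,0,0,0,0,0,0],[0,0,0,0,0,0,0]]'
```

```text
time_s: 13.25
tool_pos: [0.4794, 0.0442, 0.1117]
tool_rot: [179.9, -0.0, 17.3]
force: [-5.3, -2.5, 15.7]
grip_width: 0.0002
grasp_force: 7.8
```

```bash
python3 -m jog '[[0,0,0.001,0,0,0,0],[0,0,0.001,0,0,0,0],[0,0,0.001,0,0,0,0],[0,0,0,0,0,0,0],[0,0,0,0,0,0,0]]'
```

```text
time_s: 13.67
tool_pos: [0.4795, 0.0438, 0.1093]
tool_rot: [179.8, 0.0, 17.3]
force: [-7.1, -3.9, 20.1]
grip_width: 0.0005
grasp_force: 10.1
```

```bash
python3 -m jog '[[0,0,0.001,0,0,0,0],[0,0,0.001,0,0,0,0],[0,0,0,0,0,0,0],[0,0,0,0,0,0,0]]'
```

```text
time_s: 14.0
tool_pos: [0.4796, 0.0438, 0.1091]
tool_rot: [179.8, 0.1, 17.3]
force: [-12.1, -4.4, 33.9]
grip_width: 0.0003
grasp_force: 17.0
```

```bash
python3 -m jog '[[0,0,-0.015,0,0,0,0],[0,0,-0.017,0,0,0,0],[0,-0.02,0,0,0,0,0],[0,-0.03,0,0,0,0,0],[0,-0.034,0,0,0,0,0],[0,-0.03,0,0,0,0,0],[0,-0.022,0,0,0,0,0],[0,0,0.003,0,0,0,0],[0,0,0.004,0,0,0,0],[0,0,0,0,0,0,0],[0,0,0,0,0,0,0]]';  python3 - <<'E'
from h import *
togo([.439,.1755,.116],17.3)
E
```

```text
time_s: 14.92
tool_pos: [0.4382, 0.1734, 0.1292]
tool_rot: [180.0, 0.1, 17.2]
force: [-0.0, -0.2, 0.7]
grip_width: 0.0008
grasp_force: 0.0
t 14.92 pos [0.4382 0.1734 0.1292] rot [1.7999e+02 7.0000e-02 1.7240e+01] tool shift mm [ 1.4 -1.8 13.2]
rotvec [ 0.0001  0.0012 -0.0011]
```

```bash
python3 -m jog '[[0.001,-0.002,0.002,0,0,0,0],[0,0,0.002,0,0,0,0],[0,0,0.002,0,0,0,0],[0,0,0.002,0,0,0,0],[0,0,0.002,0,0,0,0],[0,0,0.002,0,0,0,0],[0,0,0.002,0,0,0,0],[0,0,0.002,0,0,0,0],[0,0,0.001,0,0,0,0],[0,0,0.001,0,0,0,0],[0,0,0,0,0,0,0],[0,0,0,0,0,0,0]]'
```

```text
time_s: 15.92
tool_pos: [0.4376, 0.1774, 0.1134]
tool_rot: [180.0, 0.1, 17.4]
force: [-8.0, -1.8, 17.8]
grip_width: 0.0006
grasp_force: 8.7
```

```bash
python3 -m jog '[[0,0,0.001,0,0,0,0],[0,0,0.001,0,0,0,0],[0,0,0.001,0,0,0,0],[0,0,0,0,0,0,0],[0,0,0,0,0,0,0]]'
```

```text
time_s: 16.33
tool_pos: [0.4369, 0.1778, 0.1104]
tool_rot: [180.0, 0.2, 17.4]
force: [-9.4, -1.5, 19.8]
grip_width: 0.0001
grasp_force: 10.1
```

```bash
python3 -m jog '[[0,0,0.001,0,0,0,0],[0,0,0.001,0,0,0,0],[0,0,0.001,0,0,0,0],[0,0,0,0,0,0,0],[0,0,0,0,0,0,0]]'
```

```text
time_s: 16.75
tool_pos: [0.4368, 0.178, 0.1092]
tool_rot: [179.9, 0.3, 17.4]
force: [-16.6, -3.1, 35.8]
grip_width: 0.0007
grasp_force: 18.1
```

```bash
python3 -m jog '[[0,0,-0.015,0,0,0,0],[0,0,-0.017,0,0,0,0],[0.02,0,0,0,0,0,0],[0.03,0,0,0,0,0,0],[0.034,0,0,0,0,0,0],[0.03,0,0,0,0,0,0],[0.022,0,0,0,0,0,0],[0,0,0.003,0,0,0,0],[0,0,0.004,0,0,0,0],[0,0,0,0,0,0,0],[0,0,0,0,0,0,0]]';  python3 - <<'E'
from h import *
togo([.5685,.216,.116],17.3)
E
```

```text
time_s: 17.67
tool_pos: [0.5669, 0.2172, 0.1302]
tool_rot: [180.0, 0.1, 17.4]
force: [0.0, -0.2, 0.1]
grip_width: 0.0003
grasp_force: 0.0
t 17.67 pos [0.5669 0.2172 0.1302] rot [1.7996e+02 9.0000e-02 1.7380e+01] tool shift mm [ 1.2  1.6 14.2]
rotvec [0.0007 0.0016 0.0015]
```

```bash
python3 -m jog '[[0.001,0.001,0.002,0,0,0,0],[0,0,0.002,0,0,0,0],[0,0,0.002,0,0,0,0],[0,0,0.002,0,0,0,0],[0,0,0.002,0,0,0,0],[0,0,0.002,0,0,0,0],[0,0,0.002,0,0,0,0],[0,0,0.002,0,0,0,0],[0,0,0.002,0,0,0,0],[0,0,0.001,0,0,0,0],[0,0,0,0,0,0,0],[0,0,0,0,0,0,0]]'
```

```text
time_s: 18.67
tool_pos: [0.5698, 0.2173, 0.114]
tool_rot: [180.0, -0.1, 17.4]
force: [-3.8, -1.3, 11.9]
grip_width: 0.0006
grasp_force: 6.2
```

```bash
python3 -m jog '[[0,0,0.001,0,0,0,0],[0,0,0.001,0,0,0,0],[0,0,0.001,0,0,0,0],[0,0,0,0,0,0,0],[0,0,0,0,0,0,0]]'
```

```text
time_s: 19.08
tool_pos: [0.5696, 0.2178, 0.1113]
tool_rot: [180.0, -0.1, 17.4]
force: [-4.1, -1.9, 13.2]
grip_width: 0.0005
grasp_force: 6.8
```

```bash
python3 -m jog '[[0,0,0.001,0,0,0,0],[0,0,0.001,0,0,0,0],[0,0,0.001,0,0,0,0],[0,0,0.001,0,0,0,0],[0,0,0,0,0,0,0],[0,0,0,0,0,0,0]]'
```

```text
time_s: 19.58
tool_pos: [0.5697, 0.2185, 0.1085]
tool_rot: [180.0, -0.1, 17.4]
force: [-7.4, -1.8, 18.2]
grip_width: 0.0006
grasp_force: 9.8
```

```bash
python3 -m jog '[[0,0,0.001,0,0,0,0],[0,0,0.001,0,0,0,0],[0,0,0,0,0,0,0],[0,0,0,0,0,0,0]]'
```

```text
time_s: 19.92
tool_pos: [0.5698, 0.2185, 0.1084]
tool_rot: [179.9, -0.1, 17.4]
force: [-10.6, -4.2, 30.0]
grip_width: 0.0007
grasp_force: 15.0
```

Dot0 is home (0.1084). Next I go round again, starting with dot3.

```bash
python3 -m jog '[[0,0,-0.012,0,0,0,0],[0,0,-0.012,0,0,0,0],[0,0.02,0,0,0,0,0],[0,0.03,0,0,0,0,0],[0,0.034,0,0,0,0,0],[0,0.03,0,0,0,0,0],[0,0.022,0,0,0,0,0],[0,0,0.003,0,0,0,0],[0,0,0.003,0,0,0,0],[0,0,0.003,0,0,0,0],[0,0,0.002,0,0,0,0],[0,0,0,0,0,0,0]]'
```

```text
time_s: 20.92
tool_pos: [0.6092, 0.0887, 0.1151]
tool_rot: [-180.0, 0.1, 17.5]
force: [-0.7, -0.4, -0.8]
grip_width: 0.0005
grasp_force: 0.0
```

```bash
python3 -m jog '[[0,0,0.002,0,0,0,0],[0,0,0.002,0,0,0,0],[0,0,0.001,0,0,0,0],[0,0,0.001,0,0,0,0],[0,0,0.001,0,0,0,0],[0,0,0.001,0,0,0,0],[0,0,0,0,0,0,0],[0,0,0,0,0,0,0]]'
```

```text
time_s: 21.58
tool_pos: [0.6101, 0.0875, 0.1096]
tool_rot: [180.0, -0.0, 17.4]
force: [-4.0, 0.2, 9.5]
grip_width: 0.0009
grasp_force: 4.8
```

```bash
python3 -m jog '[[0,0,0.001,0,0,0,0],[0,0,0.001,0,0,0,0],[0,0,0.001,0,0,0,0],[0,0,0.001,0,0,0,0],[0,0,0,0,0,0,0],[0,0,0,0,0,0,0]]'
```

```text
time_s: 22.08
tool_pos: [0.6103, 0.0873, 0.1084]
tool_rot: [179.9, -0.0, 17.3]
force: [-9.1, -2.7, 25.0]
grip_width: 0.0006
grasp_force: 12.3
```

```bash
python3 -m jog '[[0,0,-0.012,0,0,0,0],[0,0,-0.012,0,0,0,0],[-0.02,0,0,0,0,0,0],[-0.03,0,0,0,0,0,0],[-0.034,0,0,0,0,0,0],[-0.03,0,0,0,0,0,0],[-0.022,0,0,0,0,0,0],[0,0,0.003,0,0,0,0],[0,0,0.003,0,0,0,0],[0,0,0.003,0,0,0,0],[0,0,0.003,0,0,0,0],[0,0,0,0,0,0,0]]'
```

```text
time_s: 23.08
tool_pos: [0.4806, 0.0472, 0.1151]
tool_rot: [-179.9, 0.0, 17.4]
force: [-0.1, -0.3, 0.5]
grip_width: 0.0006
grasp_force: 0.0
```

```bash
python3 -m jog '[[0,0,0.002,0,0,0,0],[0,0,0.002,0,0,0,0],[0,0,0.002,0,0,0,0],[0,0,0.002,0,0,0,0],[0,0,0.001,0,0,0,0],[0,0,0.001,0,0,0,0],[0,0,0,0,0,0,0],[0,0,0,0,0,0,0]]'
```

```text
time_s: 23.75
tool_pos: [0.4804, 0.0467, 0.1084]
tool_rot: [179.9, 0.1, 17.4]
force: [-8.7, -1.2, 22.4]
grip_width: 0.0004
grasp_force: 11.5
```

```bash
python3 -m jog '[[0,0,-0.012,0,0,0,0],[0,0,-0.012,0,0,0,0],[0,-0.02,0,0,0,0,0],[0,-0.03,0,0,0,0,0],[0,-0.034,0,0,0,0,0],[0,-0.03,0,0,0,0,0],[0,-0.022,0,0,0,0,0],[0,0,0.003,0,0,0,0],[0,0,0.003,0,0,0,0],[0,0,0.003,0,0,0,0],[0,0,0.003,0,0,0,0],[0,0,0,0,0,0,0]]'
```

```text
time_s: 24.75
tool_pos: [0.4397, 0.1748, 0.1169]
tool_rot: [-180.0, 0.1, 17.2]
force: [-0.6, -1.0, 0.7]
grip_width: 0.0
grasp_force: 0.0
```

```bash
python3 -m jog '[[0,0,0.002,0,0,0,0],[0,0,0.002,0,0,0,0],[0,0,0.002,0,0,0,0],[0,0,0.002,0,0,0,0],[0,0,0.001,0,0,0,0],[0,0,0.001,0,0,0,0],[0,0,0.001,0,0,0,0],[0,0,0,0,0,0,0],[0,0,0,0,0,0,0]]'
```

```text
time_s: 25.5
tool_pos: [0.4397, 0.1762, 0.1084]
tool_rot: [179.9, 0.1, 17.4]
force: [-5.8, -2.8, 16.5]
grip_width: 0.0006
grasp_force: 8.1
```

```bash
python3 -m jog '[[0,0,-0.012,0,0,0,0],[0,0,-0.012,0,0,0,0],[0.02,0,0,0,0,0,0],[0.03,0,0,0,0,0,0],[0.034,0,0,0,0,0,0],[0.03,0,0,0,0,0,0],[0.022,0,0,0,0,0,0],[0,0,0.003,0,0,0,0],[0,0,0.003,0,0,0,0],[0,0,0.003,0,0,0,0],[0,0,0.003,0,0,0,0],[0,0,0,0,0,0,0]]'
```

```text
time_s: 26.5
tool_pos: [0.5683, 0.2162, 0.1183]
tool_rot: [179.9, 0.1, 17.4]
force: [-0.3, -0.2, 0.5]
grip_width: 0.0009
grasp_force: 0.0
```

```bash
python3 -m jog '[[0,0,0.002,0,0,0,0],[0,0,0.002,0,0,0,0],[0,0,0.002,0,0,0,0],[0,0,0.002,0,0,0,0],[0,0,0.001,0,0,0,0],[0,0,0.001,0,0,0,0],[0,0,0,0,0,0,0],[0,0,0,0,0,0,0]]'
```

```text
time_s: 27.17
tool_pos: [0.5695, 0.217, 0.1087]
tool_rot: [-180.0, -0.0, 17.4]
force: [0.1, -0.7, 0.4]
grip_width: 0.0002
grasp_force: 0.0
```

All four dots read about 0.1084, so the lid is home. I rise clear and check.

```bash
python3 -m jog '[[0,0,-0.01,0,0,0,0],[0,0,-0.03,0,0,0,0],[0,0,-0.04,0,0,0,0],[0,0,-0.03,0,0,0,0],[-0.03,0,-0.02,0,0,0,0],[-0.03,0,0,0,0,0,0],[0,0,0,0,0,0,0],[0,0,0,0,0,0,0],[0,0,0,0,0,0,0],[0,0,0,0,0,0,0],[0,0,0,0,0,0,0]]'
python3 - <<'E'
from h import *
im=env.read_camera('scene');cv2.imwrite('pics/s3.png',cv2.resize(im[120:280,150:370],None,fx=3,fy=3))
E
```

```text
time_s: 28.08
tool_pos: [0.5128, 0.1991, 0.2385]
tool_rot: [-179.9, 0.0, 17.3]
force: [-1.2, -0.3, -0.4]
grip_width: 0.0004
grasp_force: 0.0
```

View pics/s3.png

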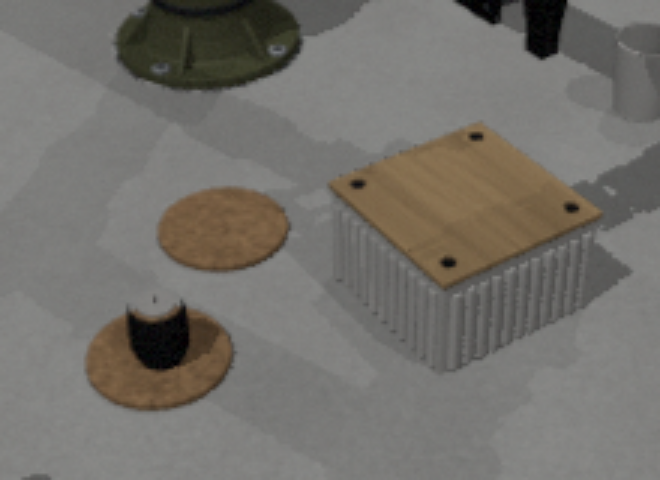

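The lid lies flush on the tub (dots at crop (357,184), (476,136), (571,208) and (448,262)), and the holder stands upright on the coaster at (158,335). I'm handing in.

```bash
python3 -c "
from cell import env
print(env.sign_off())"
```

```text
the job is handed in; nothing more can be done
None
```

The job is handed in at about 28 s of robot time, with no verdict returned: the candle holder stands upright on the rightmost cork coaster, and all four lid dots measured about 108.5 mm (108 is fully home), with press readings of about 39 N at most.

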